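Clear the clay bin's sprung lid, find its balance and hold it

TASK

Take the wooden clay paddle off the lid of the metal clay bin and lay it flat in the wooden tool tray. Then raise the bin's sprung lid by its handle to clearly past its balance point (which is at 45 degrees of opening), keeping hold of it so that the spring never throws it fully open, bring it back down and finish still holding it steady by the handle about ten degrees below the balance point. Leave the tool jar, the bowl and the glue bottle where they stand.

Things in the scene. Friction and masses are not known exactly. Their poses are not given: they have to be found in the camera images.
- bin: Open-topped sheet-metal clay bin, fixed to the bench: 230 (x) x 290 (y) x 110 (z) mm. Origin: centre of its underside, on the bench. Its x axis points from the front (handle side) to the hinge side, y along the hinge, z up. It stands to the left or the right of the bench with the front roughly towards the robot.
- lid (a joint): Opening angle of the bin's sprung lid in rad: 0 closed and level, growing as the front edge rises, stop at 1.40. Balance point at 45 degrees (0.785): below it the lid falls shut, above it the spring opens it fully. Moment that closes it: about 1.02*(cos(angle) - 0.707) N m (negative: opens), at most 1.2 N at the handle. No latch, hardly any friction.
- lid_top (a point): Centre of the top face of the lid, a white laminated board 240 x 300 x 18 mm, 0.9 kg. When closed this face is level, 128 mm above the bench, and the panel's front edge is 6 mm beyond the bin's front wall. The axes turn with the lid: x to the hinge, y along the hinge.
- lid_handle (a point): Middle of the lid's handle: round steel bar 12 mm thick, 130 mm long, parallel to the hinge, on two arms level with the panel, 45 mm in front of the panel's edge, open between and below; 281 mm from the hinge, 119 mm above the bench when closed. x to the hinge, y along the bar. Pinched from above it turns in the fingers as the lid swings; a downward gripper clears the panel up to 60 degrees.
- lid_hinge (a point): Middle of the lid's hinge line, at the mid-thickness of the panel, 119 mm above the bench, 115 mm from the bin's centre along the bin's +x. The axes turn with the lid; y is the hinge axis.
- paddle: Loose flat wooden clay paddle, 240 mm long, about 0.1 to 0.15 kg, lying flat on the closed lid at the start, roughly parallel to the hinge. Origin: middle of its length, on its underside. x runs along it: blade (120 long x 60 wide x 14 thick mm) on the +x half, handle (120 long x 26 wide x 20 thick mm) on the -x half; z up.
- paddle_grip (a point): Point in the paddle's handle, 25 mm from the blade, 10 mm above the underside; a good place to pinch it across its 26 mm width (along y).
- tray: Shallow open wooden tool tray, fixed to the bench, empty: 200 (x) x 320 (y) x 28 (z) mm outside, walls and floor 5 mm. Origin: centre of its underside. It stands on the other side of the bench from the bin.
- tool_jar: White ceramic jar with wooden tools standing in it, 80 mm across, 85 mm high, 165 mm with the tools. Loose; leave alone. Origin: centre of its underside.
- bowl: White ceramic bowl, 120 mm across, 55 mm high. Loose; leave alone. Origin: centre of its underside.
- glue: Yellow glue bottle, 54 mm across, 130 mm high. Loose; leave alone. Origin: centre of its underside.
Things that resemble listed ones, but are neither listed nor needed, are in the scene too. Of the things that look like the paddle, the largest one is meant.

How it is judged:
On the way, in this order (a step that is already met when the one before it is completed fails the run):
1. the paddle lies flat in the tray, let go (x of paddle in the frame of tray between -0.09 and 0.09 m and y of paddle in the frame of tray between -0.15 and 0.15 m and z of paddle in the frame of tray below 0.012 m and angle between paddle's own z axis and vertical below 0.12 rad and linear speed of paddle below 0.03 m/s and contact force between paddle and the fingers below 0.05 N), for 0.2 s.
2. the lid, in the fingers, is raised past its balance point (over 49 degrees) (value of joint lid above 0.855 rad and contact force between lid and the fingers above 0.1 N), for 0.2 s.
At the end, for the whole second after the job is handed in: The lid is held still by the fingers at 0.50 to 0.73 rad (29 to 42 degrees; the balance point is at 45), nothing else touching it; the paddle lies flat in the tray, at rest and let go (all of step 1 and value of joint lid between 0.5 and 0.73 rad and velocity of joint lid between -0.06 and 0.06 rad/s and contact force between lid and the fingers above 0.1 N and contact force between lid and tool_jar below 0.05 N and contact force between lid and bowl below 0.05 N and contact force between lid and glue below 0.05 N); the arm keeps its last pose, push and grip.
It fails at once if the lid is thrown open (over 1.2 rad, near its stop) (value of joint lid above 1.2 rad).
It fails at once if the tool jar is moved more than 30 mm or tipped (distance of tool_jar from where it was at the start of the episode above 0.03 m or angle between tool_jar's own z axis and vertical above 0.4 rad).
It fails at once if the bowl is moved more than 30 mm or tipped (distance of bowl from where it was at the start of the episode above 0.03 m or angle between bowl's own z axis and vertical above 0.4 rad).
It fails at once if the glue bottle is moved more than 30 mm or tipped (distance of glue from where it was at the start of the episode above 0.03 m or angle between glue's own z axis and vertical above 0.4 rad).
It also fails if it takes over 64 s, if anything falls off the work surface, if the arm or the gripper's body presses on something with over 40 N, if the wrist force passes 120 N, or if a joint passes its speed limit or range.

ROBOT

A 6-joint arm with a two-finger parallel gripper is mounted at the origin on the work surface. World frame = base frame: x ahead of the robot, y to its left, z up, the work surface at z = 0. Lengths are in m, angles in rad, forces in N, time in s.
With the tool pointing down it reaches from about 0.425 to 0.95 m from the base axis. Payload 3.5 kg.
Tool frame: the origin (TCP) lies midway between the tips of the shut fingers; the grasp point (between the pads) lies 19 mm behind it; z points along the fingers, y is the line along which they close (so a half turn about z gives the same grasp; the last joint's range is limited). The gripper opens to 85 mm and grips with 20 to 120 N. Pads are 22 mm wide; open, the fingers measure 114 mm over their backs; the gripper's body (76 mm by 85 mm) begins 54 mm behind the grasp point. The pads swing forward as they close: fully open they stand 13 mm farther back than shut.
Start: joints at [-0.15, 0.286, 1.577, -0, 1.279, -0.15], TCP at [0.675, 0, 0.231] pointing down, gripper open.
Joint ranges: [-2.77, 2.77], [-0.9, 2.22], [0.21, 2.48], [-1.53, 4.67], [0.24, 2.81], [-2.84, 2.84]. Speed limits (rad/s): [2.79, 2.79, 3.14, 3.14, 3.14, 3.14].

INTERFACE

Orientations are given as a unit quaternion [x, y, z, w].
In Python, from plant import ctrl, cams, order gives the robot as it stands.
- The arm moves only by the tool move_arm, never from a script. Its argument "plan" is one flat list of numbers, 7 for each row, row after row: the shift along the world's x, y, z in mm, then the turn, a rotation vector about the world's x, y, z in degrees, then the finger opening in mm, from 0 to 85.4. A call has 1 to 12 rows; each row shifts and turns the commanded pose from where the row before left it; what a row does not reach is not made up. A row lasts 1/10 s, in which the tool goes at most 50 mm and 8.59 degrees, less where a joint would pass 70% of its speed; a pose out of reach is approached as far as the arm can. A call is refused whole if a number of a shift passes 50 or a number of a turn 8.59, either way. A call with a gripper value outside its range is refused whole. The fingers move at their own pace and stop on an object; "newtons" is the grip in N (left out, the last holds). Time passes only in rows, so rows that do not move let the fingers close. It gives the time, the measured TCP pose, the force, the opening and the grip force at its end, in the units of the state.
- ctrl.get_state(): the state, without advancing time (a new reading comes with each control period).
- cams.read_camera(name): name is "scene" or "side" or "wrist"; returns a dict with "color" (420x560x3 uint8, red, green, blue), "fov_y" (degrees; the focal length in pixels is half the picture's height over the tangent of half this angle, whatever the lens; pixels are square), "cx", "cy" (the principal point, pixels), "origin" and "orientation" of the camera in the world; the wrist camera has in their place "T_tool_cam" (4x4, takes a point from camera to tool coordinates, whose origin is the TCP and whose axes are the flange's). Camera axes: x right, y up, looking along -z (the intrinsics and any distortion apply to the point x, -y, -z); pixel columns grow to the right and rows downward; lengths in m; the calibration is good to about 2 mm. A picture is of the moment at which its call begins: read the wrist's pose just before it. There is no depth.
- order.sign_off(): hands the job in; it is judged then, once.
The state is a dict: "time": time; "qpos": joint angles; "dq": joint speeds; "joint_efforts": joint torques, N m; "eef_pos": TCP position; "tcp_rot": TCP orientation; "contact_force": force on the tool from outside, world axes, zero at the start; "wrist_torque": the same for the moment, N m; "opening": opening from 0.0 (shut) to 1.0 (fully open); "finger_force": force on a finger pad.
Only numpy, scipy, OpenCV 4.12 (cv2) and the standard library are available. Lean on these libraries where they do the work, as an engineer would, in place of code of your own. Each camera call takes 0.05 s, during which the arm holds its last target. There are 200 camera calls.

## Working session

There is one attempt and no reset: what is moved stays moved. The work goes in short steps, Python scripts to look and compute and a tool call to move; the robot and the scene stay as the last step left them, time stands still between calls to the robot, and variables do not carry over. Pictures are saved under pics/ and viewed, at most 10 in all, crops included, and the job is handed in when it is done.

Besides the shell and the picture viewer there is one more tool, called after "Request:" as name(argument=value, ...) on one line, values as JSON. move_arm: Moves the arm, as the interface text tells. Its arguments: {"type":"object","properties":{"plan":{"type":"array","items":{"type":"number"}},"newtons":{"type":"number"}},"required":["plan"]}

```bash
mkdir -p pics
cat > h.py <<'E'
import numpy as np, cv2
from scipy.spatial.transform import Rotation as R
from plant import ctrl, cams, order
def snap(n,f=None):
    s=ctrl.get_state(); d=cams.read_camera(n)
    if 'T_tool_cam' in d:
        T=np.eye(4);T[:3,:3]=R.from_quat(s['tcp_rot']).as_matrix();T[:3,3]=s['eef_pos'];T=T@np.array(d['T_tool_cam'])
        d['Rm'],d['o']=T[:3,:3],T[:3,3]
    else: d['Rm'],d['o']=R.from_quat(d['orientation']).as_matrix(),np.array(d['origin'])
    d['f']=210/np.tan(np.radians(d['fov_y'])/2)
    if f: cv2.imwrite('pics/'+f,d['color'][:,:,::-1])
    return d
def dist(d): return np.array(d.get('distortion',d.get('dist',np.zeros(5))),float)
def cast(d,uv,z):
    K=np.array([[d['f'],0,d['cx']],[0,d['f'],d['cy']],[0,0,1]])
    p=cv2.undistortPoints(np.array(uv,float).reshape(-1,1,2),K,dist(d)).reshape(-1,2)
    r=np.c_[p[:,0],-p[:,1],-np.ones(len(p))]@d['Rm'].T
    return d['o']+r*((z-d['o'][2])/r[:,2])[:,None]
E
python3 - <<'E'
from h import *
for n in ['scene','side','wrist']:
    d=snap(n,n+'0.png'); print({k:(v if k!='color' else 0) for k,v in d.items()})
print(ctrl.get_state())
E
```

```text
{'color': 0, 'fov_y': 56.40462888613827, 'cx': 276.76799232380637, 'cy': 214.56501420837924, 'origin': array([1.57915769, 0.24007788, 0.87677387]), 'orientation': array([0.28896807, 0.35259768, 0.69472371, 0.55635537]), 'Rm': array([[-0.21393232, -0.5692476 ,  0.79384516],
       [ 0.97680547, -0.13228716,  0.16837806],
       [ 0.00916671,  0.8114538 ,  0.58434467]]), 'o': array([1.57915769, 0.24007788, 0.87677387]), 'f': np.float64(391.6103597615036)}
{'color': 0, 'fov_y': 46.655547581952376, 'cx': 279.4056342328176, 'cy': 199.58599763830946, 'origin': array([0.26850477, 1.17076332, 0.7790356 ]), 'orientation': array([-0.06279018,  0.49818621,  0.85958163, -0.09480141]), 'Rm': array([[-0.97414017,  0.10041669, -0.20240408],
       [-0.2255415 , -0.48564638,  0.84455824],
       [-0.01348907,  0.86836863,  0.49573578]]), 'o': array([0.26850477, 1.17076332, 0.7790356 ]), 'f': np.float64(486.9646387622509)}
{'color': 0, 'fov_y': 69.66763663317082, 'cx': 276.3213390554603, 'cy': 209.33337961795306, 'T_tool_cam': array([[-1.15809045e-04,  9.63158023e-01,  2.68936069e-01,
         6.9010
[... 579 characters left out ...]
09457e-01,  2.87004031e-01,  1.57784162e+00, -1.18517646e-05,
        1.27865149e+00, -1.50007543e-01]), 'dq': array([-3.20313413e-04, -3.15929688e-03, -5.98028835e-03,  7.34991922e-05,
        7.92581432e-04, -5.79084470e-04]), 'joint_efforts': array([ 7.91554030e-04, -4.06602967e+01, -2.93140125e+01, -8.94972595e-05,
        3.96185191e-03, -2.97825103e-06]), 'eef_pos': array([6.74475873e-01, 9.95668441e-05, 2.30236554e-01]), 'tcp_rot': array([ 7.07105927e-01,  7.07106994e-01, -5.69713527e-04, -7.63036369e-04]), 'contact_force': array([-0.66006382, -0.53928762, -0.31723753]), 'wrist_torque': array([-0.03834951, -0.0866585 ,  0.02853602]), 'finger_force': 0.0, 'opening': 1.0005209456998552}
```

View pics/scene0.png

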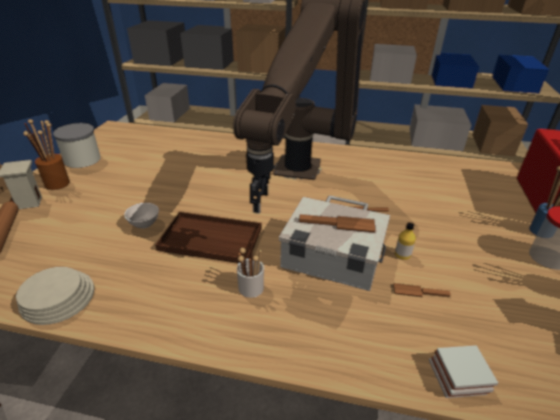

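View pics/side0.png

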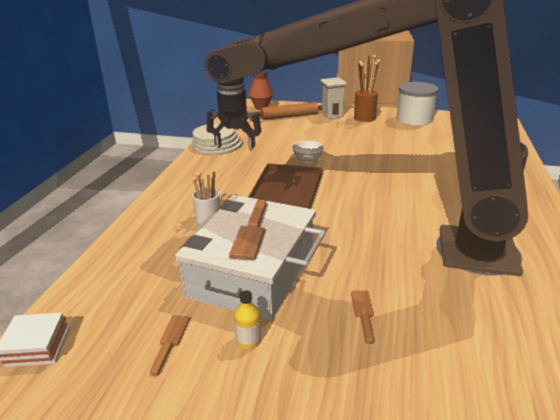

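Run:
```python
from h import *
s=snap('scene');d=snap('side')
print('scene lid',cast(s,[(294,204),(285,240),(376,258),(390,212)],.128).round(3))
print('scene handle',cast(s,[(328,200),(366,206)],.119).round(3))
print('side handle',cast(d,[(326,231),(304,262)],.119).round(3))
print('side lid',cast(d,[(230,197),(316,206),(270,272),(184,256)],.128).round(3))
print('paddle',cast(s,[(301,219),(375,226)],.138).round(3), cast(d,[(263,202),(247,257)],.14).round(3))
print('tray scene',cast(s,[(182,216),(262,221),(247,258),(159,242)],.028).round(3))
print('bowl,jar,glue',cast(s,[(142,225),(251,292),(404,255)],.0).round(3),cast(s,[(142,212)],.055))
a=s['color'][180:310,130:430];b=d['color'][150:350,160:340]
cv2.imwrite('pics/a.png',np.vstack([cv2.resize(a,(800,347),interpolation=3)])[:,:,::-1])
```

```text
scene lid [[0.489 0.068 0.128]
 [0.684 0.076 0.128]
 [0.705 0.345 0.128]
 [0.463 0.387 0.128]]
scene handle [[0.424 0.178 0.119]
 [0.431 0.309 0.119]]
side handle [[0.391 0.174 0.119]
 [0.421 0.309 0.119]]
side lid [[0.67  0.075 0.128]
 [0.432 0.075 0.128]
 [0.484 0.37  0.128]
 [0.687 0.355 0.128]]
paddle [[0.582 0.107 0.138]
 [0.566 0.338 0.138]] [[0.569 0.103 0.14 ]
 [0.542 0.344 0.14 ]]
tray scene [[ 0.514 -0.342  0.028]
 [ 0.477 -0.048  0.028]
 [ 0.681 -0.047  0.028]
 [ 0.67  -0.357  0.028]]
bowl,jar,glue [[ 0.564 -0.481  0.   ]
 [ 0.794 -0.003  0.   ]
 [ 0.519  0.454  0.   ]] [[ 0.55727451 -0.47331271  0.055     ]]
```

View pics/a.png

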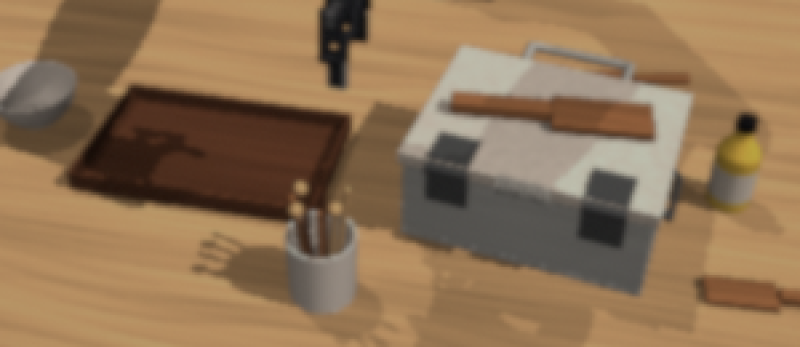

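Request:
move_arm(plan=[-25,40,20,0,0,0,85,-25,40,20,0,0,0,85,-25,40,20,0,0,0,85,-25,40,20,0,0,0,85,-25,30,20,0,0,0,85,0,0,0,0,0,0,85])

```text
time: 0.85
eef_pos: [0.5512, 0.1898, 0.334]
tcp_rot: [0.705, 0.709, 0.003, 0.001]
contact_force: [-0.4, -0.7, 0.6]
opening: 0.99
finger_force: 0.0
```

Run:
```python
from h import *
w=snap('wrist','w1.png');print(w['o'],ctrl.get_state()['eef_pos'])
np.save('w1.npy',{k:w[k] for k in('o','Rm','f','cx','cy')},allow_pickle=True)
```

```text
[0.5501692  0.25851944 0.47629323] [0.55195409 0.18799956 0.33194662]
```

View pics/w1.png

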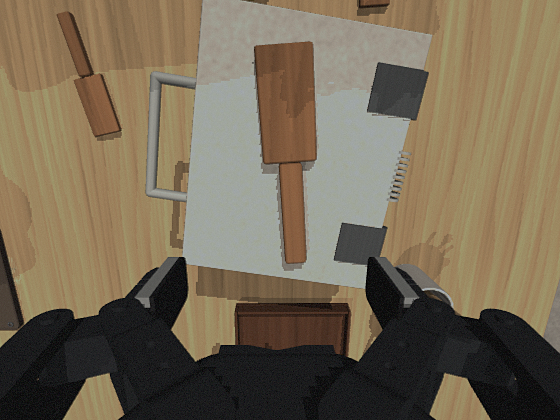

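Run:
```python
from h import *
w=np.load('w1.npy',allow_pickle=True).item()
im=cv2.imread('pics/w1.png');hsv=cv2.cvtColor(im,cv2.COLOR_BGR2HSV)
m=cv2.inRange(hsv,(3,90,30),(16,255,220));n,l,st,c=cv2.connectedComponentsWithStats(m)
k=l[190,291];print(st[k]);ys,xs=np.nonzero(l==k)
h=(ys>172)&(ys<258);b=(ys>50)&(ys<155)
for s,z in((h,.148),(b,.142)):
    P=cast(w,np.c_[xs,ys][s],z)[:,:2];q=P.mean(0);v=np.linalg.svd(P-q,full_matrices=0)[2][0];print(q,np.degrees(np.arctan2(v[1],v[0])), (P-q).std(0))
print('ends', cast(w,[(294,263),(290,162),(284,43)],.145).round(4))
H=cast(w,[(156,75),(152,194)],.119);print('bar',H,'mid',H.mean(0))
L=cast(w,[(204,2),(184,262),(430,35)],.128);print(L)
for p,q in((H[0],H[1]),(L[0],L[1])): print(np.degrees(np.arctan2(*(p-q)[1::-1])))
s=snap('scene')
print('bar scene',cast(s,[(327.6,196.9),(367,204.7)],.122),'tray',cast(s,[(179.9,213),(261.2,223.1),(157,247)],.028))
print('tray edge wrist',cast(w,[(237,306),(349,306)],.028))
```

```text
[ 254   42   62  222 8857]
[0.57141735 0.16106039] -85.44626336009055 [0.00751101 0.02902613]
[0.56251209 0.28211358] -83.87636160757238 [0.01710831 0.02968788]
ends [[0.5744 0.1002 0.145 ]
 [0.5675 0.2205 0.145 ]
 [0.5595 0.3375 0.145 ]]
bar [[0.42097279 0.31132226 0.119     ]
 [0.40274103 0.17840076 0.119     ]] mid [0.41185691 0.24486151 0.119     ]
[[0.47918724 0.37809314 0.128     ]
 [0.43739517 0.09317281 0.128     ]
 [0.71116736 0.35000606 0.128     ]]
82.18994039651493
81.6553707535032
bar scene [[0.40906804 0.17440758 0.122     ]
 [0.42712527 0.31176492 0.122     ]] tray [[ 0.49783473 -0.35721958  0.028     ]
 [ 0.49009342 -0.0478184   0.028     ]
 [ 0.69547465 -0.35161585  0.028     ]]
tray edge wrist [[ 0.48818678 -0.03518957  0.028     ]
 [ 0.67777658 -0.035046    0.028     ]]
```

Request:
move_arm(plan=[10,4,-40,0,0,4,85,7,4,-50,0,0,0,85,0,0,-45,0,0,0,70,0,0,-30,0,0,0,60,0,0,0,0,0,0,60,0,0,0,0,0,0,60], newtons=60)

```text
time: 1.55
eef_pos: [0.5695, 0.193, 0.1642]
tcp_rot: [0.683, 0.731, -0.001, -0.001]
contact_force: [0.6, -0.3, 0.5]
opening: 0.701
finger_force: 0.0
```

Run:
```python
from h import *
s=ctrl.get_state();print(s['eef_pos'],R.from_quat(s['tcp_rot']).as_matrix().round(3),s['opening'],s['contact_force'])
```

```text
[0.56952012 0.19304157 0.16416628] [[-0.068  0.998 -0.002]
 [ 0.998  0.068 -0.001]
 [-0.    -0.002 -1.   ]] 0.7014787609698325 [ 0.60990952 -0.29444686  0.53318465]
```

Request:
move_arm(plan=[0,0,-20,0,0,0,60,0,0,-14,0,0,0,55,0,0,0,0,0,0,55,0,0,0,0,0,0,15,0,0,0,0,0,0,15,0,0,0,0,0,0,15,0,0,0,0,0,0,15,0,0,0,0,0,0,15])

```text
time: 2.35
eef_pos: [0.5701, 0.1943, 0.1328]
tcp_rot: [0.682, 0.731, 0.001, 0.001]
contact_force: [-1.7, -0.4, 5.9]
opening: 0.285
finger_force: 61.1
```

Request:
move_arm(plan=[0,0,15,0,0,0,15,0,0,30,0,0,0,15,0,0,40,0,0,0,15,0,0,40,0,0,0,15,0,0,0,0,0,0,15])

```text
time: 2.85
eef_pos: [0.5726, 0.1948, 0.2646]
tcp_rot: [0.682, 0.731, 0.006, 0.004]
contact_force: [0.1, 0.1, -0.6]
opening: 0.286
finger_force: 60.3
```

Run:
```python
from h import *
w=snap('wrist','w2.png');d=snap('side')
cv2.imwrite('pics/w2.png',np.hstack([w['color'][:,100:460],cv2.resize(d['color'][60:340,150:430],(420,420))])[:,:,::-1]);print(ctrl.get_state()['eef_pos'])
```

```text
[0.56971733 0.19423929 0.25761071]
```

View pics/w2.png

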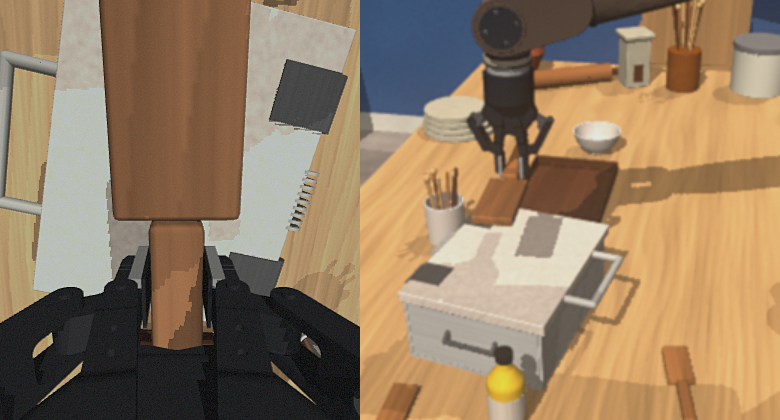

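Request:
move_arm(plan=[0,-25,0,0,0,0,15,2,-40,0,0,0,-1,15,2,-45,0,0,0,-1,15,3,-45,0,0,0,-1,15,3,-45,0,0,0,0,15,3,-45,0,0,0,0,15,3,-45,0,0,0,0,15,3,-45,0,0,0,0,15,2,-40,0,0,0,0,15,1,-30,0,0,0,0,15,0,-14,0,0,0,0,15,0,0,0,0,0,0,15])

```text
time: 4.15
eef_pos: [0.5904, -0.2258, 0.2537]
tcp_rot: [0.702, 0.712, -0.0, -0.002]
contact_force: [0.4, 0.4, -0.8]
opening: 0.285
finger_force: 60.2
```

Run:
```python
from h import *
print(ctrl.get_state()['eef_pos'])
w=snap('wrist');d=snap('scene')
cv2.imwrite('pics/w3.png',np.hstack([w['color'][:,100:460],cv2.resize(d['color'][150:330,100:280],(420,420))])[:,:,::-1])
```

```text
[ 0.59035542 -0.22583101  0.25372728]
```

View pics/w3.png

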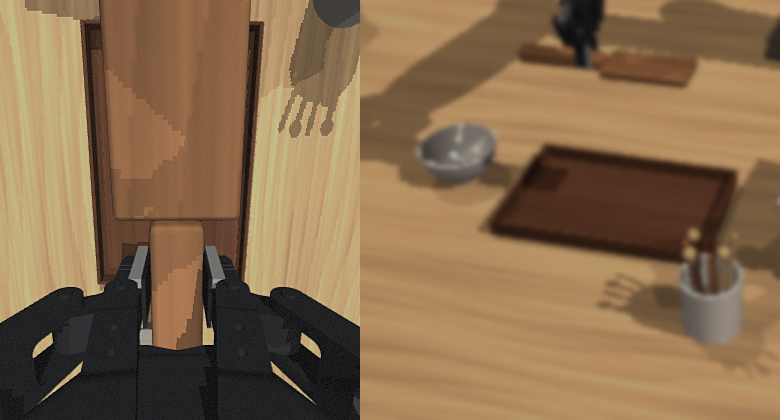

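Request:
move_arm(plan=[0,0,-30,0,0,0,15,0,0,-45,0,0,0,15,0,0,-45,0,0,0,15,0,0,-40,0,0,0,15,0,0,-35,0,0,0,15,0,0,-25,0,0,0,15,0,0,-12,0,0,0,15,0,0,-6,0,0,0,15,0,0,-3,0,0,0,15,0,0,0,0,0,0,15,0,0,0,0,0,0,15])

```text
time: 5.35
eef_pos: [0.5924, -0.2254, 0.0168]
tcp_rot: [0.701, 0.713, 0.0, 0.001]
contact_force: [-0.1, -0.3, -1.0]
opening: 0.286
finger_force: 60.2
```

Request:
move_arm(plan=[0,0,-3,0,0,0,15,0,0,-2,0,0,0,15,0,0,0,0,0,0,15,0,0,0,0,0,0,15])

```text
time: 5.75
eef_pos: [0.5913, -0.225, 0.0101]
tcp_rot: [0.701, 0.713, 0.0, -0.0]
contact_force: [-0.4, -0.1, -0.7]
opening: 0.286
finger_force: 60.2
```

Request:
move_arm(plan=[0,0,-2,0,0,0,15,0,0,0,0,0,0,15,0,0,0,0,0,0,15])

```text
time: 6.05
eef_pos: [0.5914, -0.225, 0.01]
tcp_rot: [0.701, 0.713, -0.0, -0.0]
contact_force: [-3.6, 2.8, 7.3]
opening: 0.29
finger_force: 61.3
```

Request:
move_arm(plan=[0,0,0,0,0,0,60,0,0,0,0,0,0,60,0,0,0,0,0,0,60,0,0,10,0,0,0,60,0,0,30,0,0,0,60,0,0,45,0,0,0,60,0,0,50,0,0,0,60,0,0,50,0,0,0,60,0,0,50,0,0,0,60,0,0,50,0,0,0,60,0,0,30,0,0,0,60,0,0,0,0,0,0,60])

```text
time: 7.25
eef_pos: [0.5933, -0.2259, 0.3317]
tcp_rot: [0.701, 0.713, 0.002, 0.007]
contact_force: [-0.0, -0.1, 1.1]
opening: 0.7
finger_force: 0.0
```

Run:
```python
from h import *
print(ctrl.get_state()['eef_pos'])
w=snap('wrist');d=snap('scene')
cv2.imwrite('pics/w4.png',np.hstack([w['color'][:,100:460],cv2.resize(d['color'][150:330,100:280],(420,420))])[:,:,::-1])
```

```text
[ 0.59328965 -0.22588214  0.33174352]
```

View pics/w4.png

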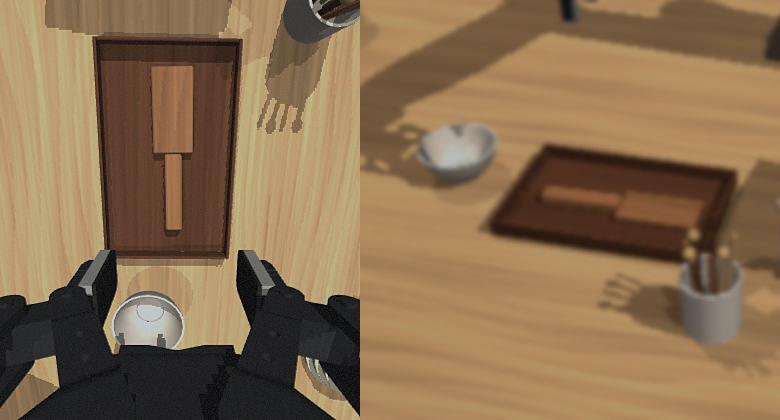

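Request:
move_arm(plan=[-8,20,0,0,0,0,70,-14,40,0,0,0,-1,70,-16,45,0,0,0,-1,70,-16,45,0,0,0,-1,70,-16,45,0,0,0,-1,70,-16,45,0,0,0,-1,70,-16,45,0,0,0,-1,70,-16,45,0,0,0,-1,70,-16,45,0,0,0,-1,70,-16,45,-20,0,0,-1,70,-14,30,-30,0,0,0,70,-4,11,-20,0,0,0,70])

```text
time: 8.55
eef_pos: [0.4203, 0.2365, 0.2493]
tcp_rot: [0.754, 0.657, -0.003, -0.002]
contact_force: [0.8, 0.2, -0.8]
opening: 0.824
finger_force: 0.0
```

Request:
move_arm(plan=[0,0,0,0,0,0,70,0,0,0,0,0,0,70])

```text
time: 8.75
eef_pos: [0.4232, 0.2342, 0.2523]
tcp_rot: [0.755, 0.656, -0.002, -0.0]
contact_force: [-0.0, -0.1, 1.0]
opening: 0.82
finger_force: 0.0
```

Run:
```python
from h import *
s=ctrl.get_state();print(s['eef_pos'],R.from_quat(s['tcp_rot']).as_matrix().round(3),s['qpos'].round(2))
w=snap('wrist','w5.png');np.save('w5.npy',{k:w[k] for k in('o','Rm','f','cx','cy')},allow_pickle=True)
```

```text
[0.42319561 0.23418166 0.25233462] [[ 0.139  0.99  -0.003]
 [ 0.99  -0.139 -0.001]
 [-0.002 -0.003 -1.   ]] [ 0.3  -0.16  2.01 -0.    1.3   0.43]
```

View pics/w5.png

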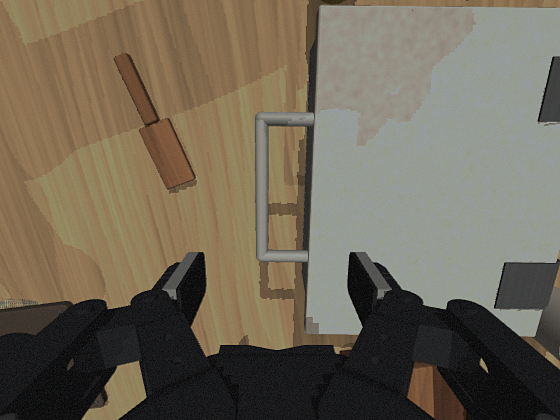

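Run:
```python
from h import *
w=np.load('w5.npy',allow_pickle=True).item()
H=cast(w,[(262,118),(263,254)],.119);print(H,H.mean(0),np.degrees(np.arctan2(*(H[0]-H[1])[1::-1])))
L=cast(w,[(319,8),(306,333)],.128);print(L,np.degrees(np.arctan2(*(L[0]-L[1])[1::-1])))
```

```text
[[0.42099068 0.30998228 0.119     ]
 [0.40246628 0.18254492 0.119     ]] [0.41172848 0.2462636  0.119     ] 81.72936388539455
[[0.47727526 0.38397885 0.128     ]
 [0.43424684 0.09265209 0.128     ]] 81.59826162018147
```

Request:
move_arm(plan=[-6,6,0,0,0,0,45,-5,6,-20,0,0,0,45,0,0,-35,0,0,0,45,0,0,-35,0,0,0,45,0,0,-30,0,0,0,45,0,0,-20,0,0,0,45,0,0,-12,0,0,0,45,0,0,0,0,0,0,45,0,0,0,0,0,0,45], newtons=30)

```text
time: 9.7
eef_pos: [0.414, 0.2467, 0.1031]
tcp_rot: [0.755, 0.656, 0.001, 0.0]
contact_force: [-0.4, 0.3, 0.3]
opening: 0.527
finger_force: 0.0
```

Run:
```python
from h import *
s=ctrl.get_state();print(s['eef_pos'],s['contact_force'],s['qpos'].round(2))
a=np.radians([0,2,5,9,13,17,21,25,29,33,37,41,45,48,50.5,52.5]);r=281
P=np.c_[r*(1-np.cos(a))*.9895,-r*(1-np.cos(a))*.144,r*np.sin(a)]
print(np.diff(P,axis=0).round(1))
b=np.radians([52.5,51,48,44,40.5,37.5,36,35]);P=np.c_[r*(1-np.cos(b))*.9895,-r*(1-np.cos(b))*.144,r*np.sin(b)]
print(np.diff(P,axis=0).round(1))
```

```text
[0.41396729 0.24674665 0.10307013] [-0.40872164  0.3460242   0.3250515 ] [0.33 0.01 2.14 0.   0.99 0.47]
[[ 0.2 -0.   9.8]
 [ 0.9 -0.1 14.7]
 [ 2.4 -0.3 19.5]
 [ 3.7 -0.5 19.3]
 [ 5.  -0.7 18.9]
 [ 6.3 -0.9 18.5]
 [ 7.6 -1.1 18.1]
 [ 8.8 -1.3 17.5]
 [10.  -1.5 16.8]
 [11.1 -1.6 16.1]
 [12.2 -1.8 15.2]
 [13.2 -1.9 14.3]
 [10.6 -1.5 10.1]
 [ 9.2 -1.3  8. ]
 [ 7.6 -1.1  6.1]]
[[ -5.7   0.8  -4.6]
 [-11.1   1.6  -9.6]
 [-14.    2.  -13.6]
 [-11.4   1.7 -12.7]
 [ -9.2   1.3 -11.4]
 [ -4.4   0.6  -5.9]
 [ -2.8   0.4  -4. ]]
```

Request:
move_arm(plan=[-1,0,-3,0,0,0,30,0,0,0,0,0,0,5,0,0,0,0,0,0,5,0,0,0,0,0,0,5,0,0,0,0,0,0,5,0,0,0,0,0,0,5], newtons=30)

```text
time: 10.3
eef_pos: [0.4104, 0.247, 0.0993]
tcp_rot: [0.755, 0.656, -0.001, -0.001]
contact_force: [-4.0, 0.0, 3.4]
opening: 0.127
finger_force: 29.2
```

Request:
move_arm(plan=[0,0,10,0,0,0,5,1,0,15,0,0,0,5,2,0,20,0,0,0,5,4,-1,19,0,0,0,5,5,-1,19,0,0,0,5,6,-1,18,0,0,0,5,8,-1,18,0,0,0,5,9,-1,18,0,0,0,5,10,-2,17,0,0,0,5,0,0,0,0,0,0,5,0,0,0,0,0,0,5])

```text
time: 11.4
eef_pos: [0.4547, 0.2404, 0.2552]
tcp_rot: [0.755, 0.656, -0.001, -0.003]
contact_force: [-10.5, 2.6, 5.8]
opening: 0.126
finger_force: 29.6
```

Run:
```python
from h import *
s=ctrl.get_state();print(s['eef_pos'],s['contact_force'],s['opening'],s['finger_force'],np.degrees(np.arcsin((s['eef_pos'][2]-.1)/.281)), np.linalg.norm(s['eef_pos']-[.690,.2055,.1]))
w=snap('wrist');d=snap('side')
cv2.imwrite('pics/w6.png',np.hstack([w['color'][:,100:460],cv2.resize(d['color'][60:340,150:430],(420,420))])[:,:,::-1])
```

```text
[0.45472261 0.24035984 0.25519586] [-10.54420954   2.59635746   5.75112672] 0.12609296487670255 29.58438366651535 33.5248375526647 0.28400072323444564
```

View pics/w6.png

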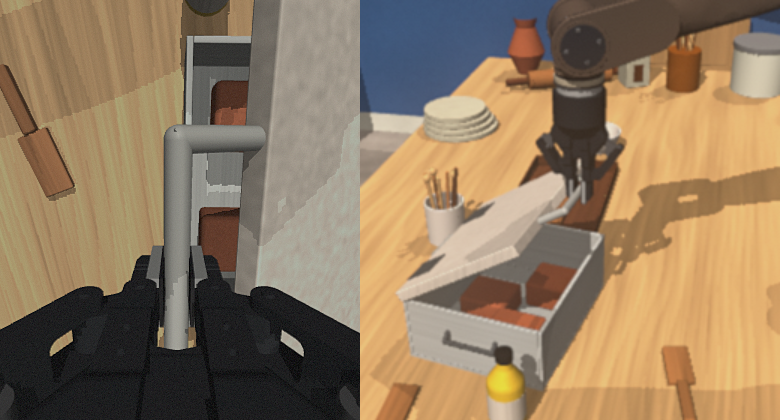

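Request:
move_arm(plan=[9,-1,16,0,0,0,5,11,-2,15,0,0,0,5,13,-2,14,0,0,0,5,11,-1,11,0,0,0,5,9,-1,9,0,0,0,5,7,-1,6,0,0,0,5,0,0,0,0,0,0,5,0,0,0,0,0,0,5,0,0,0,0,0,0,5,0,0,0,0,0,0,5,0,0,0,0,0,0,5])

```text
time: 12.6
eef_pos: [0.5163, 0.2311, 0.3256]
tcp_rot: [0.755, 0.656, -0.001, 0.0]
contact_force: [-5.6, -1.9, 6.1]
opening: 0.124
finger_force: 29.9
```

Request:
move_arm(plan=[4,0,3,0,0,0,5,4,-1,3,0,0,0,5,0,0,0,0,0,0,5,0,0,0,0,0,0,5,0,0,0,0,0,0,5,0,0,0,0,0,0,5,0,0,0,0,0,0,5])

```text
time: 13.3
eef_pos: [0.5245, 0.2299, 0.3316]
tcp_rot: [0.755, 0.656, -0.001, 0.001]
contact_force: [-5.4, -3.1, 6.4]
opening: 0.128
finger_force: 30.2
```

Run:
```python
from h import *
d=snap('side');w=snap('wrist')
cv2.imwrite('pics/w7.png',np.hstack([w['color'][:,100:460],cv2.resize(d['color'][60:340,150:430],(420,420))])[:,:,::-1])
s=ctrl.get_state();print(s['eef_pos'],s['contact_force'])
```

```text
[0.52451534 0.22992248 0.33163479] [-5.68578726 -3.06778723  6.18494283]
```

View pics/w7.png

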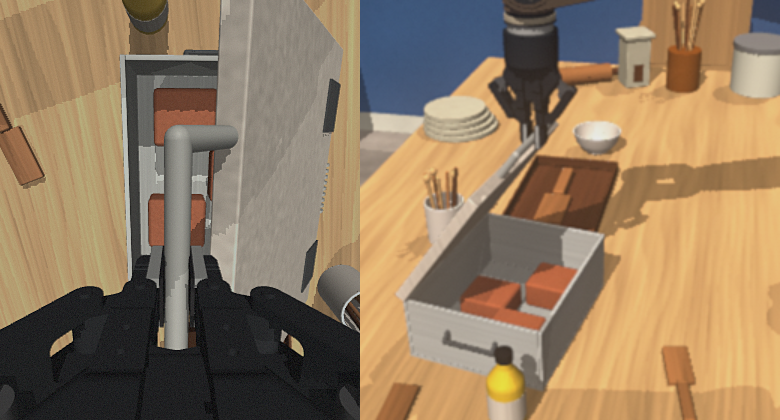

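Request:
move_arm(plan=[-4,1,-3,0,0,0,5,-9,1,-8,0,0,0,5,-11,2,-10,0,0,0,5,-11,2,-11,0,0,0,5,-10,1,-11,0,0,0,5,-8,1,-9,0,0,0,5,-6,1,-7,0,0,0,5,-2,0,-3,0,0,0,5,0,0,0,0,0,0,5,0,0,0,0,0,0,5,0,0,0,0,0,0,5,0,0,0,0,0,0,5])

```text
time: 14.6
eef_pos: [0.4634, 0.2392, 0.2681]
tcp_rot: [0.755, 0.656, -0.001, -0.0]
contact_force: [-5.0, -2.1, 4.0]
opening: 0.127
finger_force: 30.9
```

Request:
move_arm(plan=[0,0,0,0,0,0,5,0,0,0,0,0,0,5,0,0,0,0,0,0,5,0,0,0,0,0,0,5])

```text
time: 15.0
eef_pos: [0.4633, 0.2392, 0.2681]
tcp_rot: [0.755, 0.656, -0.001, -0.0]
contact_force: [-5.2, -1.9, 2.9]
opening: 0.127
finger_force: 30.9
```

Run:
```python
from h import *
s=ctrl.get_state();p=s['eef_pos'];v=p-[.690,.2055,.1];print(p,s['contact_force'],s['opening'],s['finger_force'],np.degrees(np.arctan2(v[2],np.hypot(v[0],v[1]))),np.linalg.norm(v),abs(s['dq']).max())
```

```text
[0.46334824 0.23916803 0.26807791] [-5.15757901 -1.87923585  2.85988808] 0.12679736833083524 30.935121774673462 36.26080406862775 0.28417378587406267 0.0016535008012413832
```

Steady at about 36° (0.63 rad) with a firm grip, and the fingers closed on the bar.

```bash
python3 -c "
from plant import order
print(order.sign_off())"
```

```text
the job is handed in; nothing more can be done
None
```

The paddle lies flat in the tray. I raised the lid to about 54°, brought it back down, and handed in with the gripper still holding its handle at about 36°, all in about 15 s; the sign-off gave no verdict.

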